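# Clear the downdraft grille and hold the extractor gate at half

### The job

Clear the extractor's grille: take the steel disc-cutter punch that was left standing on it and return it to its own hole in the wooden punch stand, the hole made for its diameter, upright and all the way down, leaving the other tools where they are. Then grip the black ball knob of the spring-shut slide gate in the suction duct, draw the gate up to half open (never near wide open, or the draught carries off the gold filings), and finish while still holding it there: the spring pulls it shut if you let go.

Things in the scene. Friction and masses are not known exactly. Their poses are not given: they have to be found in the camera images.
- punch: The loose punch: plain steel cylinder 20 mm in diameter and 65 mm long (upper rim slightly bevelled), about 160 g, standing upright on the extractor's grille. Origin: centre of its underside; z along its length, up.
- stand: Fixed wooden punch stand, 170 x 90 x 45 mm (x, y, height). Origin: centre of its underside. Along x, at y = -14 mm, four blind holes 28 mm deep, each 2 mm wider than its punch: 32 mm at x = -60 mm (punch in it), 26 mm at x = -18 mm (empty, not for the loose punch), 20 mm at x = +20 mm (empty), 14 mm at x = +54 mm (punch in it). Beside each, towards +y, a brass sample disc of its size.
- hole_20 (a point): Centre of the floor of the loose punch's own hole, 28 mm below its chamfered mouth, 17 mm above the bench: a fully seated punch has its origin here and sticks 37 mm out of the stand. Axes as the stand's.
- punch_32: Bystander: steel punch 32 mm in diameter, 65 mm long, standing in its hole in the stand. Origin: centre of its underside.
- punch_14: Bystander: steel punch 14 mm in diameter, 65 mm long, standing in its hole in the stand. Origin: centre of its underside.
- disc_cutter: Bystander: steel disc cutter, two plates 95 x 75 mm one above the other, 44 mm high, with a 26 mm punch sticking up to 68 mm. Origin: centre of its underside.
- hammer: Bystander: wooden-handled steel hammer lying on the bench beyond the extractor, 260 mm long, 26 mm high. Origin: under the middle of its length; x towards the head.
- extractor: Fixed bench dust extractor. Origin: on the bench under the middle of the slide gate; x across the 68 mm duct, y along it. Towards +y: a grey tray with a flat grille on top, 90 mm up, x -110 to 110, y 60 to 260 mm. At the origin: the aluminium gate body, 104 wide (x), 104 mm high. From y = -170 mm on: the grey fan box, 260 x 260 mm, 212 mm high, carrying handle to 244 mm.
- gate_knob (a point): Centre of the black ball knob on the gate, 32 mm in diameter, straight above the extractor's origin: 160 mm above the bench when shut, 192 at half. A 10 mm stem joins it to a crossbar (150 along the extractor's x, 14 mm wide), top 38 mm below this point. At x = 86 mm an upright scale, 202 mm high, marks the crossbar's level when shut, half and wide open.
- gate (a joint): Lift of the sprung slide gate, in metres, straight up: 0 shut, 0.064 wide open, 0.032 half open. The springs pull it shut: with its weight it takes about 9 N to start it, 15 N at half and 21 N wide open, and it closes by itself when let go.

How it is judged:
On the way, in this order (a step that is already met when the one before it is completed fails the run):
1. the punch stands fully down in its own 20 mm hole, let go (horizontal distance between punch and hole_20 below 0.004 m and z of punch in the frame of hole_20 below 0.004 m and angle between punch's own z axis and vertical below 0.12 rad and contact force between the fingers and punch below 0.3 N), for 0.2 s.
2. the gate is held at half travel (32 mm, give or take 6.5 mm) (value of joint gate between 0.0255 and 0.0385 m and contact force between the fingers and gate above 4 N), for 0.5 s.
At the end, for the whole second after the job is handed in: The fingers carry the gate (over 4 N), at rest at 25.5 to 38.5 mm of its 64 mm travel; the punch stands in its 20 mm hole, within 4 mm of its centre and floor, upright within 0.12 rad; the seated punches are within 10 mm, the disc cutter and hammer within 30 mm of their starts (all of step 2 and velocity of joint gate between -0.01 and 0.01 m/s and horizontal distance between punch and hole_20 below 0.004 m and z of punch in the frame of hole_20 below 0.004 m and angle between punch's own z axis and vertical below 0.12 rad and distance of each of punch_32, punch_14 from where it was at the start of the episode below 0.01 m and distance of each of disc_cutter, hammer from where it was at the start of the episode below 0.03 m); the arm keeps its last pose, push and grip.
It fails at once if the gate is pulled near wide open (beyond 50 mm of 64) (value of joint gate above 0.05 m).
It fails at once if a punch in the stand is pulled up or knocked out of place (distance of any of punch_32, punch_14 from where it was at the start of the episode above 0.015 m).
It fails at once if the disc cutter or the hammer is pushed away (distance of any of disc_cutter, hammer from where it was at the start of the episode above 0.03 m).
It also fails if it takes over 54 s, if anything falls off the work surface, if the arm or the gripper's body presses on something with over 40 N, if the wrist force passes 120 N, or if a joint passes its speed limit or range.

### The arm

A 6-joint arm with a two-finger parallel gripper is mounted at the origin on the work surface. World frame = base frame: x ahead of the robot, y to its left, z up, the work surface at z = 0. Lengths are in m, angles in rad, forces in N, time in s.
With the tool pointing down it reaches from about 0.25 to 0.775 m from the base axis. Payload 4 kg.
Tool frame: the origin (TCP) lies at the very end of the fingers, on their centre line; the grasp point (between the pads) lies hold_point_z behind it (hold_point_z is the distance from the TCP to the grasp point, in m); z points along the fingers, y is the direction in which the jaws open and shut (so a half turn about z gives the same grasp; the last joint's range is limited). The gripper opens to 94 mm and grips with 3 to 60 N. Pads are 16 mm wide; open, the fingers measure 119 mm over their backs; the gripper's body (75 mm by 177 mm) begins 78 mm behind the grasp point.
Start: joints at [1.085, 0.087, 1.371, -0, 1.684, -0.103], TCP at [0.205, 0.51, 0.206] pointing down, gripper open.
Joint ranges: [-3.1, 3.1], [-0.76, 2.03], [0.27, 2.55], [-1.08, 4.22], [0.17, 2.65], [-2.57, 2.57]. Speed limits (rad/s): [2.79, 2.79, 3.14, 3.14, 3.14, 3.14].

### API

Orientations are given as [roll, pitch, yaw] about the fixed x, y, z axes, in that order (R = Rz(yaw) Ry(pitch) Rx(roll)).
In Python, from bench import * gives the robot as it stands.
- The arm moves only by the tool step_arm, never from a script. Its argument "increments" is text: rows parted by semicolons, each of 6 numbers parted by spaces: the shift along the tool's x, y, z in cm, then the turn, a rotation vector about the tool's x, y, z in rad. A call has 1 to 5 rows; each row shifts and turns the commanded pose from where the row before left it, along the tool's axes as they then stand; what a row does not reach is not made up. A row lasts 1/10 s, in which the tool goes at most 50 mm and 8.59 degrees, less where a joint would pass 70% of its speed; a pose out of reach is approached as far as the arm can. A call is refused whole if a number of a shift passes 5 or a number of a turn 0.15, either way. A call with a gripper value outside its range is refused whole. "claw" is the gripper's target within -1 to 1 (shut at 1, half-way at 0, fully open at -1), set as the call begins (left out, the last holds). The fingers move at their own pace and stop on an object; the grip force is fixed at half the most. Time passes only in rows, so rows that do not move let the fingers close. It gives the time, the measured TCP pose, the force and the opening at its end, in the units of the state.
- get_obs(): the state, without advancing time (a new reading comes with each control period).
- snapshot(name): name is "side" or "top"; returns the picture (420x560x3 uint8, red, green, blue); there is no depth.
- calibration(name): a dict with "camera_matrix" (3x3 intrinsics, pixels), "eye" and "orientation" of the camera in the world. Camera axes: x right, y up, looking along -z (the intrinsics and any distortion apply to the point x, -y, -z); pixel columns grow to the right and rows downward; lengths in m; the calibration is good to about 2 mm. A picture is of the moment at which its call begins. calibration takes no time and is no camera call.
- close_job(): hands the job in, once; it reports no verdict.
The state is a dict: "time": time; "joint_positions": joint angles; "qvel": joint speeds; "joint_torque": joint torques, N m; "tool_pos": TCP position; "ee_rot": TCP orientation; "wrist_force": force on the tool from outside, world axes, zero at the start; "wrist_torque": the same for the moment, N m; "width": finger opening in m.
Only numpy, scipy, OpenCV 4.12 (cv2) and the standard library are available. Lean on these libraries where they do the work, as an engineer would, in place of code of your own. Each camera call takes 0.05 s, during which the arm holds its last target. There are 200 camera calls.

## Working session

There is one attempt and no reset: what is moved stays moved. The work goes in short steps, Python scripts to look and compute and a tool call to move; the robot and the scene stay as the last step left them, time stands still between calls to the robot, and variables do not carry over. Pictures are saved under pics/ and viewed, about 8 in all and at most 12, crops included, and the job is handed in when it is done.

Besides the shell and the picture viewer there is one more tool, called after ">>>" by a JSON object that holds its "method" and its "body", one argument or row to a line. step_arm: Moves the arm, as the interface text tells. Its arguments: {"type":"object","properties":{"increments":{"type":"string"},"claw":{"type":"number"}},"required":["increments"]}

```bash
mkdir -p pics
python3 - <<'E'
from bench import *
import cv2
o=get_obs();print({k:o[k] for k in("time","tool_pos","ee_rot","width","wrist_force")}, [k for k in o])
for n in("side","top"):
    c=calibration(n);print(n,c)
    cv2.imwrite(f"pics/{n}0.png",snapshot(n)[:,:,::-1])
E
```

```text
{'time': 0.0, 'tool_pos': array([0.20518734, 0.50970709, 0.20434025]), 'ee_rot': array([-3.13945995e+00, -2.11206989e-04,  2.75881012e+00]), 'width': 0.09387788180965667, 'wrist_force': array([-0.95182174,  0.20588042,  0.01302226])} ['time', 'joint_positions', 'qvel', 'joint_torque', 'tool_pos', 'ee_rot', 'wrist_force', 'wrist_torque', 'width']
side {'camera_matrix': array([[488.56716703,   0.        , 280.98175016],
       [  0.        , 488.56716703, 212.92651447],
       [  0.        ,   0.        ,   1.        ]]), 'eye': array([ 0.35252397, -0.52036231,  0.74342142]), 'orientation': array([ 0.80927385,  0.01251572, -0.35656309])}
top {'camera_matrix': array([[530.16532689,   0.        , 279.33955798],
       [  0.        , 530.16532689, 203.37064397],
       [  0.        ,   0.        ,   1.        ]]), 'eye': array([0.47767033, 0.06929863, 1.13079763]), 'orientation': array([ 0.13089328, -0.00233836, -1.55795704])}
```

View pics/top0.png

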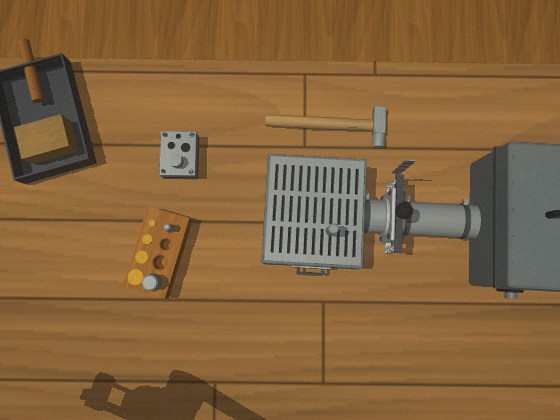

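View pics/side0.png

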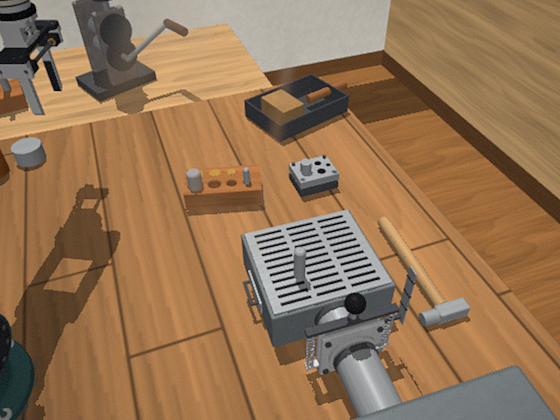

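Top view: the punch is at (333,230), the stand around (158,253) and the knob at (403,211). In the side view the punch top is at (299,252) and the knob at (355,303). I'll zoom in on the stand and punch.

```bash
cat > h.py <<'E'
import numpy as np, cv2
from bench import *
from scipy.spatial.transform import Rotation as R
C={n:calibration(n) for n in("side","top")}
def ray(n,u,v):
    c=C[n];K=c["camera_matrix"]
    d=np.array([(u-K[0,2])/K[0,0],-(v-K[1,2])/K[1,1],-1])
    return c["eye"],R.from_euler("xyz",c["orientation"]).apply(d)
def onz(n,u,v,z):
    e,d=ray(n,u,v);return e+d*(z-e[2])/d[2]
def proj(n,P):
    c=C[n];p=R.from_euler("xyz",c["orientation"]).inv().apply(np.atleast_2d(P)-c["eye"])
    K=c["camera_matrix"];return np.c_[K[0,2]+K[0,0]*p[:,0]/-p[:,2],K[1,2]+K[1,1]*p[:,1]/p[:,2]]
def tri(a,b):
    e1,d1=ray("top",*a);e2,d2=ray("side",*b)
    t=np.linalg.lstsq(np.c_[d1,-d2],e2-e1,rcond=None)[0]
    p,q=e1+t[0]*d1,e2+t[1]*d2
    return (p+q)/2,np.linalg.norm(p-q)
E
python3 - <<'E'
from h import *
print("knob",tri((403,211),(355,303)))
t=cv2.imread("pics/top0.png");s=cv2.imread("pics/side0.png")
def crop(im,x,y,w,h): return cv2.resize(im[y:y+h,x:x+w],(400,300),interpolation=cv2.INTER_CUBIC)
a=np.vstack([np.hstack([crop(t,112,205,100,75+0),crop(s,175,150,100,75)]),np.hstack([crop(t,300,190,80,60),crop(s,250,235,80,60)])])
# full stand in top
a[:300,:400]=crop(t,100,202,133,100)
cv2.imwrite("pics/z.png",a)
# orange discs / wood mask
for u,v in((333,230),):print(onz("top",u,v,.155))
print(onz("side",300,252,.155))
E
```

```text
knob (array([ 0.59399314, -0.15960786,  0.15923686]), np.float64(0.000831759543708379))
[ 0.55790813 -0.03094794  0.155     ]
[ 0.55781436 -0.03581937  0.155     ]
```

View pics/z.png

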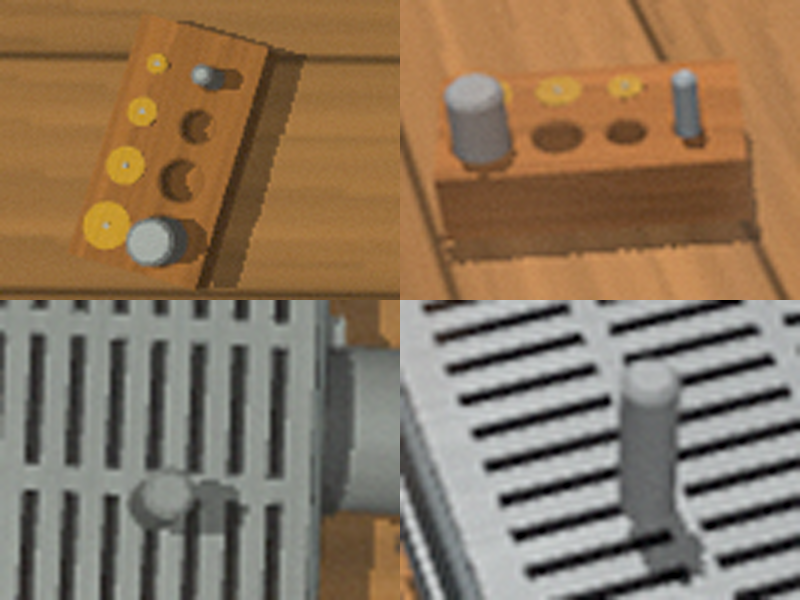

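The crops show the stand with its 20 mm hole at about top (165.8,244.3) and side (231.7,182.7). The loose punch's top is at about top (335,228.6) and side (300,251.4). Next I fit the stand pose and triangulate.

Run:
```python
from h import *
from scipy.optimize import least_squares
T=lambda x,y:(100+x/3.008,202+y/3)
S=lambda x,y:(175+(x-400)/4,150+y/4)
z=.045;Z=.082
tp=[((20,-14,z),T(198,127)),((-18,-14,z),T(183,181)),((54,-14,Z),T(203,75)),((-60,-14,Z),T(150,241)),
 ((85,45,z),T(145,15)),((85,-45,z),T(270,47)),((-85,-45,z),T(198,288)),((-85,45,z),T(75,258))]
sd=[((20,-14,z),S(627,131)),((-18,-14,z),S(557,136)),((54,-14,Z),S(685,76)),((-60,-14,Z),S(475,92))]
def w(p,q):
    c,s=np.cos(p[2]),np.sin(p[2]);q=np.array([a[0] for a in q],float);q[:,:2]/=1000
    return np.c_[p[0]+c*q[:,0]-s*q[:,1],p[1]+s*q[:,0]+c*q[:,1],q[:,2]]
def res(p,which):
    r=[]
    for n,l in which: r.append(proj(n,w(p,l))-np.array([a[1] for a in l]))
    return np.vstack(r).ravel()
for W in([("top",tp)],[("side",sd)],[("top",tp),("side",sd)]):
    f=least_squares(lambda p:res(p,W),[.42,.27,-.3],loss="soft_l1",x_scale=[.01,.01,.1]);p=f.x
    print(p.round(4),"hole",w(p,[((20,-14,.017),0)]).round(4))
    print(res(p,W).reshape(-1,2).round(1).tolist())
print(tri((335,228.6),(300,251.4)),onz("top",335,228.6,.155),onz("side",300,251.4,.155))
print(tri(T(198,127),S(627,131)),tri(T(183,181),S(557,136)))
# extractor yaw: grille corners top
q=[onz("top",*a,.09) for a in((270,155),(367,160),(363,269),(263,263))];print(np.round(q,4))
print(onz("top",405,163,.202))
```

```text
[ 0.5171  0.3171 -0.2477] hole [[0.5331 0.2986 0.017 ]]
[[0.4, 0.0], [0.1, 0.1], [-0.2, -0.2], [0.8, 0.6], [-0.4, -0.5], [-0.0, 0.0], [0.4, 0.7], [-1.4, -0.9]]
[ 0.5162  0.3174 -0.2511] hole [[0.5321 0.2988 0.017 ]]
[[0.1, 0.2], [0.4, 0.3], [-0.1, -0.3], [-0.4, -0.3]]
[ 0.5168  0.3172 -0.2481] hole [[0.5327 0.2987 0.017 ]]
[[0.4, 0.2], [0.1, 0.3], [-0.3, -0.1], [0.7, 0.8], [-0.4, -0.4], [-0.1, 0.2], [0.3, 0.9], [-1.5, -0.8], [0.4, 0.2], [0.8, 0.3], [0.2, -0.3], [-0.1, -0.2]]
(array([ 0.55955   , -0.03439014,  0.15448467]), np.float64(0.0021521200842691884)) [ 0.5605451  -0.03464015  0.155     ] [ 0.55829954 -0.0346211   0.155     ]
(array([0.53259321, 0.29962444, 0.04498451]), np.float64(0.0011268736414496519)) (array([0.49541877, 0.30810525, 0.04613851]), np.float64(0.002075907323140565))
[[ 0.7122  0.0886  0.09  ]
 [ 0.7046 -0.1058  0.09  ]
 [ 0.4878 -0.0961  0.09  ]
 [ 0.497   0.099   0.09  ]]
[ 0.67562631 -0.15477073  0.202     ]
```

```bash
cat >> h.py <<'E'
def go(P,yaw=None):
    o=get_obs();r=R.from_euler("xyz",o["ee_rot"])
    print("t",round(o["time"],2),"tcp",o["tool_pos"].round(4),"rpy",o["ee_rot"].round(4),"w",round(o["width"],4),"F",np.round(o["wrist_force"],1))
    yaw=o["ee_rot"][2] if yaw is None else yaw
    g=R.from_euler("xyz",[np.pi,0,yaw])
    print("turn",(r.inv()*g).as_rotvec().round(4),"shift cm after turn",(g.inv().apply(np.array(P)-o["tool_pos"])*100).round(2))
E
python3 - <<'E'
from h import *
import bench
print([k for k in dir(bench) if k[0]!='_'],getattr(bench,"hold_point_z",None))
go([.5595,-.0345,.20],2.893)
E
```

```text
['IKError', 'calibration', 'close_job', 'get_obs', 'hold_point_z', 'snapshot'] 0.0188
t 0.1 tcp [0.2052 0.5098 0.2044] rpy [-3.1396e+00 -2.0000e-04  2.7588e+00] w 0.0941 F [-0.2 -0.7 -0.9]
turn [-0.0019 -0.0003 -0.1342] shift cm after turn [-47.73 -44.04   0.44]
```

>>> {"method": "step_arm", "body": {
  "increments": "0 0 -2 0 0 -0.134",
  "claw": -0.2
}}

```text
time: 0.2
tool_pos: [0.2046, 0.5084, 0.2216]
ee_rot: [-3.134, -0.002, 2.896]
wrist_force: [0.5, -0.4, -0.1]
width: 0.0891
```

>>> {"method": "step_arm", "body": {
  "increments": "-3.4 -3.1 0 0 0 0;-3.4 -3.1 0 0 0 0;-3.4 -3.1 0 0 0 0;-3.4 -3.1 0 0 0 0;-3.4 -3.1 0 0 0 0"
}}

```text
time: 0.7
tool_pos: [0.3324, 0.3164, 0.225]
ee_rot: [-3.141, -0.0, 2.893]
wrist_force: [0.5, -0.3, 0.3]
width: 0.0567
```

>>> {"method": "step_arm", "body": {
  "increments": "-3.4 -3.1 0 0 0 0;-3.4 -3.1 0 0 0 0;-3.4 -3.1 0 0 0 0;-3.4 -3.1 0 0 0 0;-3.4 -3.1 0 0 0 0"
}}

```text
time: 1.2
tool_pos: [0.4591, 0.1242, 0.2251]
ee_rot: [3.141, -0.0, 2.893]
wrist_force: [0.3, 0.0, -0.5]
width: 0.0562
```

```bash
python3 -c "
from h import *
go([.5595,-.0345,.20],2.893)"
```

```text
t 1.2 tcp [0.4591 0.1242 0.2251] rpy [ 3.1415e+00 -4.0000e-04  2.8927e+00] w 0.0562 F [ 0.3  0.  -0.5]
turn [ 0.0001 -0.0004 -0.0003] shift cm after turn [-13.64 -12.92   2.51]
```

>>> {"method": "step_arm", "body": {
  "increments": "-3.2 -3.1 0 0 0 0;-3.2 -3.1 0 0 0 0;-3.2 -3 0 0 0 0;-3.2 -3 0 0 0 0;0 0 0 0 0 0"
}}

```text
time: 1.7
tool_pos: [0.554, -0.0281, 0.2234]
ee_rot: [-3.14, -0.002, 2.887]
wrist_force: [-0.0, 0.7, -0.6]
width: 0.056
```

```bash
python3 -c "
from h import *
go([.5595,-.0345,.20],2.893)
t=snapshot('top');s=snapshot('side')
c=lambda im,x,y:cv2.resize(im[y:y+120,x:x+160],(400,300),interpolation=cv2.INTER_CUBIC)
cv2.imwrite('pics/a.png',np.hstack([c(t,260,170),c(s,220,200)])[:,:,::-1])"
```

```text
t 1.7 tcp [ 0.554  -0.0281  0.2234] rpy [-3.1397e+00 -2.0000e-03  2.8868e+00] w 0.056 F [-0.   0.7 -0.6]
turn [-0.0018 -0.002  -0.0062] shift cm after turn [-0.69 -0.48  2.34]
```

View pics/a.png

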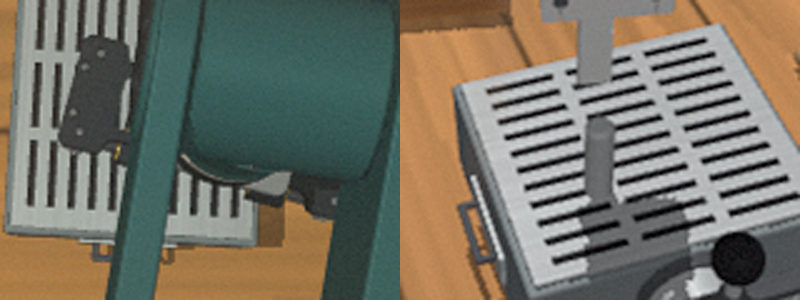

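The top view is blocked by the arm. The side view shows the fingers above the punch, whose top is at about crop (600,125). I correct and descend.

>>> {"method": "step_arm", "body": {
  "increments": "-0.6 -0.4 1 0 0 0;0 0 2 0 0 0;0 0 0 0 0 0"
}}

```text
time: 2.1
tool_pos: [0.5555, -0.0277, 0.192]
ee_rot: [-3.141, -0.006, 2.895]
wrist_force: [-1.0, -0.0, 0.2]
width: 0.0563
```

```bash
python3 -c "
from h import *
go([.5595,-.0345,.116],2.893)"
```

```text
t 2.1 tcp [ 0.5555 -0.0277  0.192 ] rpy [-3.1412 -0.0061  2.8945] w 0.0563 F [-1.  -0.   0.2]
turn [-0.0003 -0.0061  0.0015] shift cm after turn [-0.56 -0.56  7.6 ]
```

>>> {"method": "step_arm", "body": {
  "increments": "0 0 0 0 0 0;0 0 0 0 0 0;0 0 0 0 0 0"
}}

```text
time: 2.4
tool_pos: [0.5579, -0.0288, 0.1967]
ee_rot: [3.141, 0.002, 2.893]
wrist_force: [0.6, -0.4, 0.4]
width: 0.0564
```

```bash
python3 -c "
from h import *
go([.5595,-.0345,.116],2.893)
a=C['side'];s=snapshot('side');go([.5595,-.0345,.116],2.893)
print(get_obs()['joint_positions'],get_obs()['qvel'])"
```

```text
t 2.4 tcp [ 0.5579 -0.0288  0.1967] rpy [3.1413e+00 2.1000e-03 2.8935e+00] w 0.0564 F [ 0.6 -0.4  0.4]
turn [0.0003 0.0021 0.0005] shift cm after turn [-0.3  -0.52  8.07]
t 2.45 tcp [ 0.5579 -0.0289  0.1966] rpy [3.1413e+00 2.0000e-03 2.8933e+00] w 0.0562 F [0.2 0.4 0.5]
turn [0.0002 0.002  0.0003] shift cm after turn [-0.29 -0.51  8.06]
[-1.53221612e-01  1.06814542e-01  1.36697612e+00  5.99592274e-05
  1.66581951e+00 -1.47573017e+00] [-3.75074583e-03  3.12401111e-03  3.90636493e-03 -1.06889328e-03
  7.66036910e-05 -9.84861218e-04]
```

Settling takes about 0.3 s, so I correct now and pause before trusting each reading.

>>> {"method": "step_arm", "body": {
  "increments": "-0.3 -0.5 2 0 0.002 0;0 0 3 0 0 0;0 0 3 0 0 0;0 0 0 0 0 0;0 0 0 0 0 0"
}}

```text
time: 2.95
tool_pos: [0.5591, -0.0346, 0.116]
ee_rot: [3.142, -0.002, 2.893]
wrist_force: [-0.0, 0.0, 0.3]
width: 0.0562
```

>>> {"method": "step_arm", "body": {
  "increments": "0 0 0 0 0 0;0 0 0 0 0 0"
}}

```text
time: 3.15
tool_pos: [0.5605, -0.0348, 0.118]
ee_rot: [3.141, 0.002, 2.893]
wrist_force: [0.2, -0.8, 1.5]
width: 0.0564
```

```bash
python3 -c "
from h import *
go([.5595,-.0345,.116],2.893)
s=snapshot('side')
cv2.imwrite('pics/b.png',cv2.resize(s[200:320,220:380],(640,480),interpolation=cv2.INTER_CUBIC)[:,:,::-1])"
```

```text
t 3.15 tcp [ 0.5605 -0.0348  0.118 ] rpy [3.1411e+00 2.3000e-03 2.8929e+00] w 0.0564 F [ 0.2 -0.8  1.5]
turn [ 0.0005  0.0023 -0.0001] shift cm after turn [0.1  0.01 0.2 ]
```

View pics/b.png

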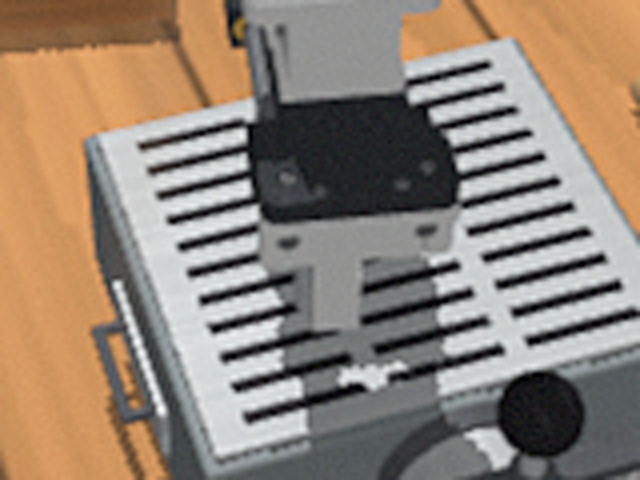

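The punch is hidden between the fingers, and the near finger is at (338,290). Closing now.

>>> {"method": "step_arm", "body": {
  "increments": "0 0 0 0 0 0;0 0 0 0 0 0;0 0 0 0 0 0;0 0 0 0 0 0;0 0 0 0 0 0",
  "claw": 1
}}

```text
time: 3.7
tool_pos: [0.5591, -0.0344, 0.1155]
ee_rot: [3.141, -0.002, 2.893]
wrist_force: [0.2, 0.6, -0.2]
width: 0.02
```

>>> {"method": "step_arm", "body": {
  "increments": "0 0 0 0 0 0;0 0 -2 0 0 0;0 0 -3 0 0 0;0 0 -4 0 0 0;0 0 -2 0 0 0"
}}

```text
time: 4.2
tool_pos: [0.5601, -0.035, 0.2289]
ee_rot: [3.141, 0.002, 2.893]
wrist_force: [-0.0, 0.1, -1.1]
width: 0.0191
```

```bash
python3 -c "
from h import *
go([.5328,.2990,.17],2.893)"
```

```text
t 4.2 tcp [ 0.5601 -0.035   0.2289] rpy [3.1414e+00 2.3000e-03 2.8927e+00] w 0.0191 F [-0.   0.1 -1.1]
turn [ 0.0002  0.0023 -0.0003] shift cm after turn [10.87 31.7   5.89]
```

>>> {"method": "step_arm", "body": {
  "increments": "1.55 4.5 0 0 0 0;1.55 4.5 0 0 0 0;1.55 4.5 0 0 0 0;1.55 4.5 0 0 0 0;1.55 4.5 0 0 0 0"
}}

```text
time: 4.7
tool_pos: [0.539, 0.204, 0.2252]
ee_rot: [-3.141, -0.002, 2.892]
wrist_force: [0.7, 0.8, -0.9]
width: 0.0195
```

>>> {"method": "step_arm", "body": {
  "increments": "1.55 4.5 1 0 0 0;1.55 4.5 2 0 0 0;0 0 2 0 0 0;0 0 0 0 0 0;0 0 0 0 0 0"
}}

```text
time: 5.2
tool_pos: [0.5314, 0.2953, 0.1758]
ee_rot: [-3.14, -0.003, 2.893]
wrist_force: [0.1, 0.0, -0.4]
width: 0.0193
```

>>> {"method": "step_arm", "body": {
  "increments": "0 0 0 0 0 0;0 0 0 0 0 0"
}}

```text
time: 5.4
tool_pos: [0.5327, 0.2951, 0.1781]
ee_rot: [3.14, 0.0, 2.891]
wrist_force: [-0.3, 0.2, -0.5]
width: 0.0192
```

```bash
python3 -c "
from h import *
go([.5328,.2990,.1],2.893)
t=snapshot('top');s=snapshot('side')
go([.5328,.2990,.1],2.893)
cv2.imwrite('pics/t2.png',t[:,:,::-1]);cv2.imwrite('pics/s2.png',s[:,:,::-1])
c=lambda im,x,y:cv2.resize(im[y:y+120,x:x+80],(400,600),interpolation=cv2.INTER_CUBIC)
cv2.imwrite('pics/c.png',np.hstack([c(t,120,180),c(s,190,100)])[:,:,::-1])"
```

```text
t 5.4 tcp [0.5327 0.2951 0.1781] rpy [3.1398e+00 4.0000e-04 2.8911e+00] w 0.0192 F [-0.3  0.2 -0.5]
turn [ 0.0018  0.0004 -0.0019] shift cm after turn [0.09 0.38 7.81]
t 5.5 tcp [0.5325 0.2952 0.1778] rpy [ 3.1401e+00 -1.0000e-04  2.8914e+00] w 0.0193 F [ 0.8  0.  -0.9]
turn [ 0.0015 -0.0001 -0.0016] shift cm after turn [0.06 0.37 7.78]
```

View pics/c.png

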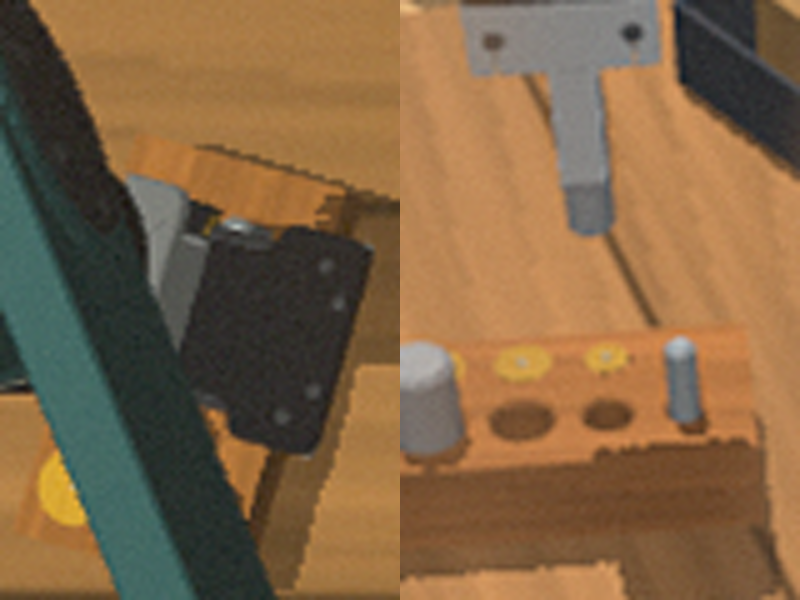

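The punch hangs upright in the jaws, with its underside at about side crop (590,224). The 20 mm hole is at crop (608,413). I compare both in the same camera.

Run:
```python
from h import *
S=lambda x,y:(190+(x-400)/5,100+y/5)
print("punch est",onz("side",*S(590,223),.1523),"hole",onz("side",*S(608,414),.045))
# edges of punch columns vs tcp-predicted
print(proj("side",[[.5325,.2952,.1523],[.5325,.2952,.172],[.5328,.299,.045]]), S(590,223),S(608,414))
s=cv2.imread("pics/s2.png")
for v in (140,142,144,145,146,147,148):print(v,s[v,219:239].sum(1).tolist())
```

```text
punch est [0.53145657 0.29387977 0.1523    ] hole [0.53167827 0.29967586 0.045     ]
[[228.31139537 144.14017756]
 [227.46988696 136.19097954]
 [232.17147634 182.86476065]] (228.0, 144.6) (231.6, 182.8)
140 [423, 432, 430, 387, 311, 306, 328, 322, 338, 339, 321, 303, 274, 302, 362, 385, 375, 371, 398, 404]
142 [426, 416, 432, 409, 342, 309, 314, 324, 321, 329, 319, 315, 284, 296, 358, 379, 377, 390, 411, 424]
144 [421, 422, 423, 430, 363, 293, 318, 327, 331, 318, 323, 313, 287, 301, 377, 383, 368, 367, 392, 411]
145 [431, 421, 424, 429, 374, 308, 311, 332, 323, 316, 326, 302, 293, 349, 390, 387, 373, 372, 371, 405]
146 [422, 429, 432, 424, 414, 379, 354, 323, 300, 305, 331, 311, 266, 324, 384, 402, 380, 368, 375, 388]
147 [433, 419, 426, 425, 421, 408, 397, 369, 370, 377, 399, 349, 260, 260, 358, 400, 380, 370, 366, 373]
148 [420, 425, 425, 429, 423, 428, 415, 413, 415, 423, 434, 386, 294, 247, 317, 377, 382, 385, 366, 364]
```

>>> {"method": "step_arm", "body": {
  "increments": "0.08 0.42 2 0 0 0;0 0 3 0 0 0;0 0 3 0 0 0;0 0 1.6 0 0 0;0 0 0 0 0 0"
}}

```text
time: 6.0
tool_pos: [0.53, 0.2988, 0.0772]
ee_rot: [-3.138, -0.007, 2.892]
wrist_force: [-0.0, 0.2, -1.7]
width: 0.019
```

>>> {"method": "step_arm", "body": {
  "increments": "0 0 0 0 0 0;0 0 0 0 0 0;0 0 0 0 0 0"
}}

```text
time: 6.3
tool_pos: [0.5329, 0.3006, 0.0825]
ee_rot: [3.139, 0.001, 2.893]
wrist_force: [-0.6, 0.6, -0.9]
width: 0.019
```

```bash
python3 -c "
from h import *
s=snapshot('side')
go([.5328,.2995,.0425],2.893)
c=lambda im,x,y:cv2.resize(im[y:y+60,x:x+80],(640,480),interpolation=cv2.INTER_CUBIC)
cv2.imwrite('pics/d.png',c(s,190,140)[:,:,::-1])"
```

```text
t 6.35 tcp [0.5327 0.3005 0.0821] rpy [3.1396e+00 4.0000e-04 2.8927e+00] w 0.0191 F [-0.9  0.2 -1. ]
turn [ 0.002   0.0004 -0.0003] shift cm after turn [-0.03 -0.1   3.96]
```

View pics/d.png

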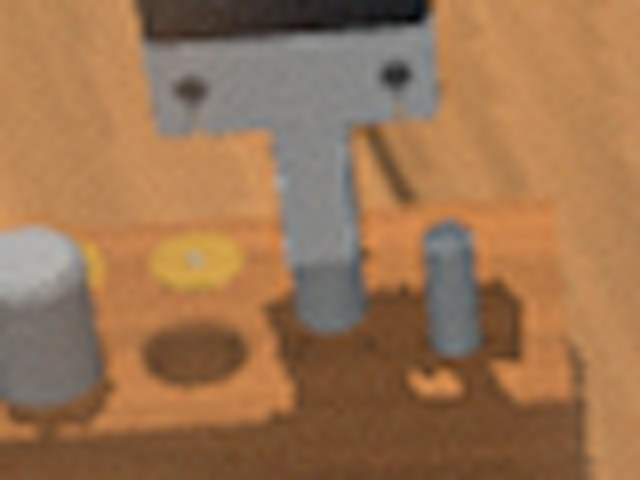

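The punch underside sits about 12 mm above the hole mouth at (330,318), and its column matches the hole. I lower slowly and watch the force.

>>> {"method": "step_arm", "body": {
  "increments": "0 -0.06 0.4 0 0 0;0 0 0.4 0 0 0;0 0 0 0 0 0;0 0 0 0 0 0"
}}

```text
time: 6.75
tool_pos: [0.5313, 0.2995, 0.0719]
ee_rot: [-3.141, -0.003, 2.893]
wrist_force: [0.6, -0.6, -1.8]
width: 0.0196
```

>>> {"method": "step_arm", "body": {
  "increments": "0 0 0.3 0 0 0;0 0 0.3 0 0 0;0 0 0 0 0 0;0 0 0 0 0 0"
}}

```text
time: 7.15
tool_pos: [0.5323, 0.2999, 0.0698]
ee_rot: [3.14, 0.0, 2.893]
wrist_force: [-3.1, -0.9, 10.0]
width: 0.0193
```

>>> {"method": "step_arm", "body": {
  "increments": "0 0 0.3 0 0 0;0 0 0.2 0 0 0;0 0 0 0 0 0;0 0 0 0 0 0"
}}

```text
time: 7.55
tool_pos: [0.5325, 0.3012, 0.062]
ee_rot: [3.138, -0.0, 2.893]
wrist_force: [2.3, 5.8, 1.9]
width: 0.0191
```

It dropped into the hole (underside about 0.037). The wall pushes towards +y, so I ease that way and continue down.

>>> {"method": "step_arm", "body": {
  "increments": "0 0.06 0.4 0 0 0;0 0 0.4 0 0 0;0 0 0 0 0 0;0 0 0 0 0 0"
}}

```text
time: 7.95
tool_pos: [0.5324, 0.3013, 0.0527]
ee_rot: [3.139, -0.001, 2.893]
wrist_force: [3.4, 5.6, -0.2]
width: 0.0194
```

>>> {"method": "step_arm", "body": {
  "increments": "0 0 0.4 0 0 0;0 0 0.4 0 0 0;0 0 0 0 0 0;0 0 0 0 0 0"
}}

```text
time: 8.35
tool_pos: [0.5324, 0.3014, 0.0453]
ee_rot: [3.139, -0.001, 2.893]
wrist_force: [1.4, 5.7, 2.0]
width: 0.019
```

>>> {"method": "step_arm", "body": {
  "increments": "0 0 0.3 0 0 0;0 0 0 0 0 0;0 0 0 0 0 0"
}}

```text
time: 8.65
tool_pos: [0.5325, 0.3014, 0.0452]
ee_rot: [3.138, -0.0, 2.893]
wrist_force: [-1.6, 3.5, 11.4]
width: 0.0194
```

The tips may be on the stand top at z 0.045. I release a hair higher and let the punch drop.

>>> {"method": "step_arm", "body": {
  "increments": "0 0.05 -0.3 0 0 0;0 0 0 0 0 0;0 0 0 0 0 0"
}}

```text
time: 8.95
tool_pos: [0.5324, 0.3014, 0.0453]
ee_rot: [3.14, -0.001, 2.893]
wrist_force: [1.3, 5.1, 2.4]
width: 0.0194
```

>>> {"method": "step_arm", "body": {
  "increments": "0 0 0 0 0 0;0 0 0 0 0 0;0 0 0 0 0 0;0 0 0 0 0 0;0 0 0 0 0 0",
  "claw": -0.2
}}

```text
time: 9.45
tool_pos: [0.5312, 0.2966, 0.0454]
ee_rot: [-3.133, -0.002, 2.892]
wrist_force: [-2.0, -5.8, 7.8]
width: 0.0551
```

>>> {"method": "step_arm", "body": {
  "increments": "0 0 -3 0 0 0;0 0 -4 0 0 0;0 0 -4 0 0 0;0 0 -4 0 0 0;0 0 0 0 0 0"
}}

```text
time: 9.95
tool_pos: [0.5343, 0.3001, 0.2016]
ee_rot: [3.138, 0.006, 2.892]
wrist_force: [0.8, -0.6, 0.1]
width: 0.0564
```

```bash
python3 -c "
from h import *
s=snapshot('side');t=snapshot('top')
go([.594,-.1596,.24],2.893)
print(proj('side',[[.5328,.2995,.082],[.5328,.2995,.045]]),proj('top',[.5328,.2995,.082]))
c=lambda im,x,y:cv2.resize(im[y:y+60,x:x+80],(640,480),interpolation=cv2.INTER_CUBIC)
cv2.imwrite('pics/e.png',c(s,190,140)[:,:,::-1])"
```

```text
t 10.05 tcp [0.532  0.2994 0.195 ] rpy [-3.1395e+00 -2.0000e-03  2.8919e+00] w 0.0565 F [-0.5 -0.9 -0.5]
turn [-0.0021 -0.002  -0.0011] shift cm after turn [-17.3  -42.97  -4.5 ]
[[230.71637874 169.64734671]
 [232.10819058 182.72926695]] [[161.88548519 243.49730376]]
```

View pics/e.png

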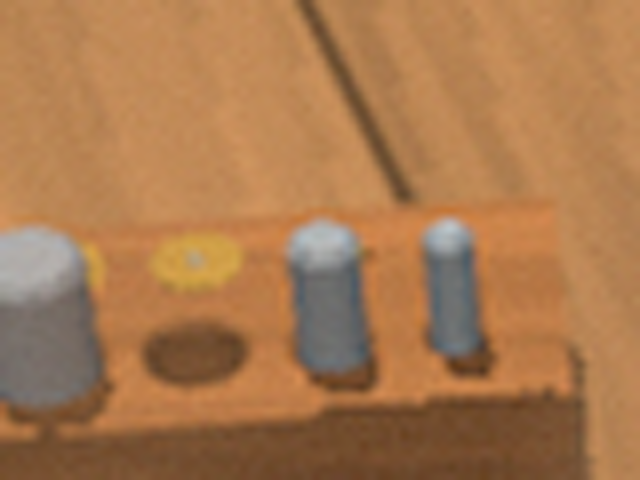

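The punch is seated: its top is at (323,240), where the projection puts it, and level with the 14 mm punch. Next is the knob, whose position I refine from the first pictures while crossing over.

Run:
```python
from h import *
r={}
for n,(u,v) in (("top",(403,211)),("side",(355,303))):
    im=cv2.imread(f"pics/{n}0.png");m=(im.max(2)<62).astype(np.uint8)
    k,l,st,ce=cv2.connectedComponentsWithStats(cv2.morphologyEx(m,cv2.MORPH_OPEN,np.ones((5,5),np.uint8)))
    i=min(range(1,k),key=lambda i:np.hypot(*(ce[i]-[u,v])));print(n,st[i],ce[i]);r[n]=ce[i]
print(tri(r["top"],r["side"]),onz("top",*r["top"],.16),onz("side",*r["side"],.16))
```

```text
top [396 202  17  17 247] [403.83805668 210.1902834 ]
side [344 293  22  21 377] [354.87002653 303.14323607]
(array([ 0.59438476, -0.16057067,  0.16019553]), np.float64(0.0029665748543448024)) [ 0.59582187 -0.16115199  0.16      ] [ 0.59297096 -0.16015362  0.16      ]
```

>>> {"method": "step_arm", "body": {
  "increments": "-1.3 -3.3 -1 0 0 0;-1.7 -4.3 -2 0 0 0;-1.7 -4.3 -2 0 0 0;-1.7 -4.3 0 0 0 0;-1.7 -4.3 0 0 0 0"
}}

```text
time: 10.55
tool_pos: [0.5589, 0.0802, 0.2422]
ee_rot: [-3.139, -0.007, 2.893]
wrist_force: [0.9, 0.0, -0.6]
width: 0.0563
```

>>> {"method": "step_arm", "body": {
  "increments": "-1.7 -4.3 0 0 0 0;-1.7 -4.3 0 0 0 0;-1.7 -4.3 0 0 0 0;-1.7 -4.3 0 0 0 0;-1.7 -4.3 0 0 0 0"
}}

```text
time: 11.05
tool_pos: [0.5877, -0.1487, 0.2406]
ee_rot: [-3.141, -0.01, 2.892]
wrist_force: [0.0, 0.8, -0.4]
width: 0.0562
```

>>> {"method": "step_arm", "body": {
  "increments": "0 0 0 0 0 0;0 0 0 0 0 0;0 0 0 0 0 0"
}}

```text
time: 11.35
tool_pos: [0.5887, -0.1458, 0.2426]
ee_rot: [3.141, -0.006, 2.893]
wrist_force: [-0.1, 0.6, 0.2]
width: 0.0564
```

```bash
python3 -c "
from h import *
go([.594,-.1596,.21],2.893)"
```

```text
t 11.35 tcp [ 0.5887 -0.1458  0.2426] rpy [ 3.1411 -0.0062  2.8934] w 0.0564 F [-0.1  0.6  0.2]
turn [ 0.0005 -0.0062  0.0004] shift cm after turn [-0.85 -1.21  3.26]
```

>>> {"method": "step_arm", "body": {
  "increments": "-0.9 -1.3 0 0 0 0;0 0 3 0 0 0;0 0 0 0 0 0;0 0 0 0 0 0;0 0 0 0 0 0"
}}

```text
time: 11.85
tool_pos: [0.5956, -0.1613, 0.2161]
ee_rot: [-3.141, -0.0, 2.894]
wrist_force: [0.4, -0.8, 0.4]
width: 0.0563
```

```bash
python3 -c "
from h import *
s=snapshot('side');go([.5944,-.1606,.139],2.893)
cv2.imwrite('pics/f.png',cv2.resize(s[210:360,270:470],(640,480),interpolation=cv2.INTER_CUBIC)[:,:,::-1])"
```

```text
t 11.9 tcp [ 0.5957 -0.1614  0.2164] rpy [-3.1413e+00  6.0000e-04  2.8935e+00] w 0.0563 F [-0.8 -0.3  0.5]
turn [-0.0003  0.0006  0.0005] shift cm after turn [0.15 0.04 7.74]
```

View pics/f.png

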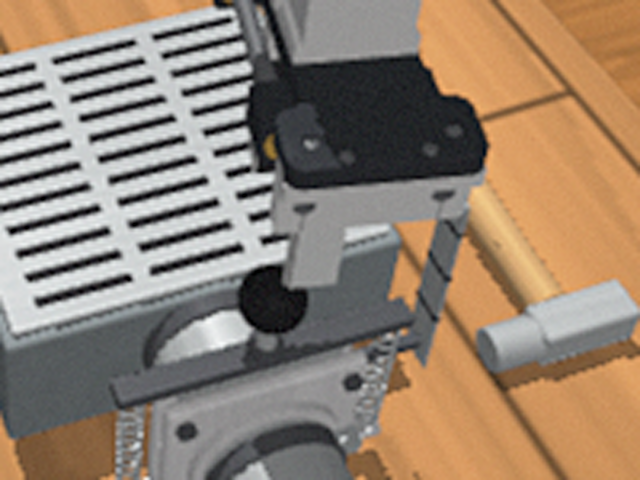

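```bash
python3 -c "
from h import *
p=np.array([.5957,-.1614,.2164]);j=np.array([.246,.969,0])
q=proj('side',[p-j*.028,p-j*.0405,[.5944,-.1606,.16]])
print((q-[270,210])*3.2)"
```

```text
[[306.02809368 272.51817334]
 [313.14468485 297.19138726]
 [274.87550204 297.88698008]]
```

The finger and ball both appear where the projection puts them, so the alignment is right. Descending.

>>> {"method": "step_arm", "body": {
  "increments": "0.15 0.04 2 0 0 0;0 0 2.5 0 0 0;0 0 2 0 0 0;0 0 1.2 0 0 0;0 0 0 0 0 0"
}}

```text
time: 12.4
tool_pos: [0.5929, -0.1603, 0.1364]
ee_rot: [3.141, -0.005, 2.893]
wrist_force: [-0.7, 0.0, 0.2]
width: 0.0565
```

>>> {"method": "step_arm", "body": {
  "increments": "0 0 0 0 0 0;0 0 0 0 0 0;0 0 0 0 0 0"
}}

```text
time: 12.7
tool_pos: [0.5943, -0.161, 0.1393]
ee_rot: [-3.141, 0.001, 2.893]
wrist_force: [-0.0, 0.1, 0.5]
width: 0.0566
```

>>> {"method": "step_arm", "body": {
  "increments": "0 0 0 0 0 0;0 0 0 0 0 0;0 0 0 0 0 0;0 0 0 0 0 0;0 0 0 0 0 0",
  "claw": 1
}}

```text
time: 13.2
tool_pos: [0.5939, -0.1596, 0.1377]
ee_rot: [3.14, -0.002, 2.894]
wrist_force: [1.5, 3.8, 0.8]
width: 0.0307
```

>>> {"method": "step_arm", "body": {
  "increments": "0 0 -0.4 0 0 0;0 0 -0.4 0 0 0;0 0 -0.4 0 0 0;0 0 0 0 0 0;0 0 0 0 0 0"
}}

```text
time: 13.7
tool_pos: [0.5937, -0.1596, 0.1467]
ee_rot: [3.139, -0.004, 2.894]
wrist_force: [5.3, 2.6, -8.5]
width: 0.031
```

>>> {"method": "step_arm", "body": {
  "increments": "0 0 -0.4 0 0 0;0 0 -0.4 0 0 0;0 0 -0.4 0 0 0;0 0 0 0 0 0;0 0 0 0 0 0"
}}

```text
time: 14.2
tool_pos: [0.5937, -0.1596, 0.1578]
ee_rot: [3.139, -0.005, 2.894]
wrist_force: [5.3, 3.0, -11.2]
width: 0.0306
```

>>> {"method": "step_arm", "body": {
  "increments": "0 0 -0.4 0 0 0;0 0 -0.4 0 0 0;0 0 0 0 0 0;0 0 0 0 0 0;0 0 0 0 0 0"
}}

```text
time: 14.7
tool_pos: [0.5937, -0.1596, 0.1652]
ee_rot: [3.139, -0.006, 2.894]
wrist_force: [6.1, 3.0, -12.7]
width: 0.0307
```

```bash
python3 -c "
from h import *
s=snapshot('side');go([.5944,-.1606,.171],2.893)
cv2.imwrite('pics/g.png',cv2.resize(s[210:360,270:470],(640,480),interpolation=cv2.INTER_CUBIC)[:,:,::-1])
# crossbar top, near end and far end, at lift 0/.0255/.032/.0385
x=np.array([.999,-.046,0]);c=np.array([.5944,-.1606,0])
for l in(0,.0255,.032,.0385):
    print(l,((proj('side',[c-.075*x+[0,0,.122+l],c+.075*x+[0,0,.122+l]])-[270,210])*3.2).round(0).tolist())"
```

```text
t 14.75 tcp [ 0.5937 -0.1596  0.1652] rpy [ 3.1392 -0.0059  2.8935] w 0.0305 F [  7.1   2.4 -12.1]
turn [ 0.0024 -0.0059  0.0005] shift cm after turn [-0.1  -0.08 -0.58]
0 [[117.0, 390.0], [411.0, 305.0]]
0.0255 [[118.0, 358.0], [420.0, 272.0]]
0.032 [[118.0, 350.0], [422.0, 264.0]]
0.0385 [[119.0, 341.0], [424.0, 255.0]]
```

View pics/g.png

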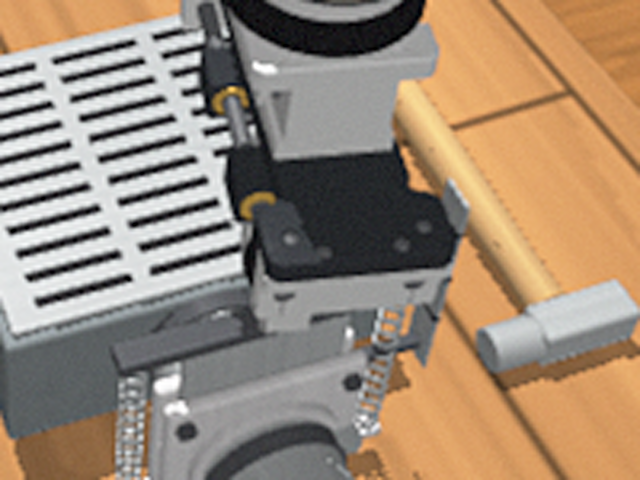

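The crossbar's near end rose about 32 px, or roughly 26 mm, and the TCP rose 27.5 mm. I raise it another 5 mm.

>>> {"method": "step_arm", "body": {
  "increments": "0 0 -0.25 0 0 0;0 0 -0.25 0 0 0;0 0 0 0 0 0;0 0 0 0 0 0;0 0 0 0 0 0"
}}

```text
time: 15.25
tool_pos: [0.5936, -0.1596, 0.1698]
ee_rot: [3.139, -0.006, 2.894]
wrist_force: [6.3, 2.1, -13.1]
width: 0.0304
```

>>> {"method": "step_arm", "body": {
  "increments": "0 0 0 0 0 0;0 0 0 0 0 0;0 0 0 0 0 0;0 0 0 0 0 0;0 0 0 0 0 0"
}}

```text
time: 15.75
tool_pos: [0.5937, -0.1596, 0.1698]
ee_rot: [3.139, -0.006, 2.894]
wrist_force: [6.9, 2.3, -13.1]
width: 0.0307
```

```bash
python3 -c "
from h import *
s=snapshot('side');go([.5944,-.1606,.171],2.893)
a=cv2.imread('pics/f.png')
b=cv2.resize(s[210:360,270:470],(640,480),interpolation=cv2.INTER_CUBIC)[:,:,::-1]
# both shut and now: left part with crossbar end, plus stand now
w=s[140:200,190:270][:,:,::-1]
cv2.imwrite('pics/i.png',np.hstack([cv2.resize(a[300:430,90:190],(260,338)),cv2.resize(b[300:430,90:190],(260,338)),cv2.resize(w,(280,338))]))"
```

```text
t 15.8 tcp [ 0.5936 -0.1596  0.1698] rpy [ 3.1391 -0.0064  2.8936] w 0.0309 F [  5.6   1.6 -13.4]
turn [ 0.0025 -0.0064  0.0006] shift cm after turn [-0.1  -0.08 -0.12]
```

View pics/i.png

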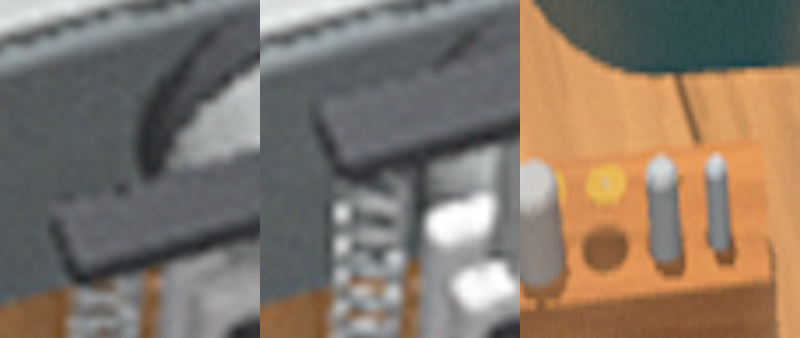

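The crossbar's corner rose 108 px, from (75,280) to (80,172). That is about 33 mm of lift, in the middle of the band, and the reading is steady. The punch is still seated, so I hand in.

```bash
python3 -c "
from h import *
print(close_job());go([.5944,-.1606,.171],2.893)"
```

```text
the job is handed in; nothing more can be done
None
the job is handed in; nothing more can be done
```

I put the punch in its 20 mm hole, let it go, then gripped the ball knob, drew the gate up to about half open, and handed in while still holding it. The hand-in gives no verdict, so these are my own last checks.

- **Punch:** it stands upright in its hole. In the side view its top is within about half a pixel of where a fully seated punch should appear, and level with the 14 mm punch.
- **Gate:** the tool rose 32 mm from the grip position, and the crossbar in the pictures rose about 33 mm. The pull was a steady 13 N or so, with no slip seen in the last half second or so. That is a little under the 15 N quoted for half open.
- **Other tools:** the two seated punches look unmoved in the last picture. The arm never came close to the disc cutter or hammer, but I did not measure either one at the end.
- **Unexpected readings:** the punch first touched the hole's edge at about 10 N, then slid in. The fingertips also seem to have touched the top of the stand at up to about 11 N while seating and letting go. The two camera views disagreed by 1–3 mm, which the grip and fit absorbed.

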